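# Refit the bayonet guard over the bench lamp

## Task

Put the wire guard back over the lamp: pass its two side lugs down through the two gaps in the collar, then turn it clockwise (seen from above) under the hooks, feeling past the shallow safety catch (lift a little and turn on) until both lugs drop into the deep locking notches. Press and turn gently, without knocking the bulb, let go once the guard is locked and sits level, and leave the other things on the bench where they are.

Things in the scene. Friction and masses are not known exactly. Their poses are not given: they have to be found in the camera images.
- guard: The lamp guard, loose, 0.15 to 0.31 kg, standing on the bench: steel ring 69 mm across, 20 mm high, its lowest 8 mm tapering to 61 mm, wire cage above, disc 42 mm across at 57 to 62 mm, black grip bar on top. Origin: centre of the ring's underside, z up. Two lugs stick out along its +x and -x, to 46 mm from the axis, 10 mm wide, 11 to 17 mm above the underside. Same after half a turn.
- handle (a point): Point on the guard's axis 86 mm above its underside, in the black grip bar: 44 mm long along the guard's x (in line with the lugs), 12 mm thick along its y, reaching from 62 to 98 mm above the underside. Pinch it across the thickness.
- lamp_unit: The lamp unit, fixed to the bench: grey box 140 x 140 x 26 mm with a round aluminium collar (112 mm across, top 68 mm above the underside) in its middle and a bulb inside. Origin: centre of the box's underside, z up, x along the line through the collar's two entry gaps. Hung on the lug track the guard's underside is 40 to 42 mm above this origin, locked 33 to 35 mm.
- collar (a point): Centre of the collar's top face, 68 mm above the box's underside, axes as the lamp unit. The top is two hooks: roofs 6 mm thick (underside at 62 mm), bore 76 mm across. Each begins at an entry gap and reaches clockwise (seen from above) to a solid end stop, met about 80 degrees past the gap's middle.
- gap (a point): Middle of the +x entry gap at the collar's top, 42 mm from the axis; the other is opposite, on -x. Both are 16 mm wide, open from above and inwards. On the anticlockwise side of each stands a guide post up to the collar's top, on the clockwise side begins the hook.
- track (a point): Collar axis 52 mm above the box's underside, mean height of the lug track: a flat rigid dark steel ring (bore 72 mm) the lugs slide on, truly 51 to 53 mm high. Hidden in it, new each time, for each lug: a notch 16 mm wide, 7 mm deep, its middle 54 to 74 degrees clockwise of the gap, and 30 degrees before it a catch 15 mm wide, 2.5 mm deep. Both have steep sides, which block turning.
- bulb: The glass bulb and brass base standing in the lamp unit's middle, fixed, fragile. Origin at its foot, on top of the grey box (26 mm up).
- resistor_block: Bystander: plug-in block 44 x 44 mm, 42 mm high, blue body and white lid. Origin under its centre.
- capacitor_block: Bystander: another plug-in block 44 x 44 mm, 42 mm high. Origin under its centre.
- screwdriver: Bystander: screwdriver lying near the robot. Origin under its middle.
- bridge_plug: Bystander: small black two-legged plug, 30 x 9 mm, 24 mm high. Origin under its centre.

How it is judged (in metres and radians):
On the way:
1. the guard hangs in the collar, lugs through the gaps and on the track (z of guard in the frame of lamp_unit between 0.038 and 0.044 m and horizontal distance between guard and lamp_unit below 0.004 m and angle between guard's own z axis and vertical below 0.08 rad), for 0.2 s.
At the end, for the whole second after the job is handed in: The guard is locked: its underside 31 to 36.3 mm above the lamp unit's underside (both lugs down in the deep notches, under the hooks, not in the shallow catches), its axis within 4 mm of the collar's, upright within 0.05 rad, at rest and released (z of guard in the frame of lamp_unit between 0.031 and 0.0363 m and horizontal distance between guard and lamp_unit below 0.004 m and angle between guard's own z axis and vertical below 0.05 rad and linear speed of guard below 0.01 m/s and angular speed of guard below 0.05 rad/s and contact force between guard and the fingers below 0.2 N); the robot touches nothing.
It fails at once if the guard is forced: more than 45 N between guard and lamp unit (contact force between guard and lamp_unit above 45 N).
It fails at once if the bulb is knocked with more than 2 N by guard or robot (contact force between bulb and guard above 2 N or contact force between bulb and the arm above 2 N or contact force between bulb and the fingers above 2 N).
It fails at once if a bystander is moved by more than 15 mm (distance of any of resistor_block, capacitor_block, screwdriver, bridge_plug from where it was at the start of the episode above 0.015 m).
It also fails if it takes over 67 s, if anything falls off the work surface, if the arm or the gripper's body presses on something with over 40 N, if the wrist force passes 120 N, or if a joint passes its speed limit or range.

## Robot

A 6-joint arm with a two-finger parallel gripper is mounted at the origin on the work surface. World frame = base frame: x ahead of the robot, y to its left, z up, the work surface at z = 0. Lengths are in mm, angles in rad, forces in N, time in s.
With the tool pointing down it reaches from about 400 to 925 mm from the base axis. Payload 12.5 kg.
Tool frame: the origin (TCP) lies on the mounting face of the last link; the fingertips stand 190 mm ahead of it and the grasp point (between the pads) lies 171 mm ahead of it (env.grasp_offset is the distance from the TCP to the grasp point, in mm); z points along the fingers, y is the direction in which the jaws open and shut (so a half turn about z gives the same grasp; the last joint's range is limited). The gripper opens to 95 mm and grips with 3 to 60 N. Pads are 20 mm wide; open, the fingers measure 119 mm over their backs; the gripper's body (75 mm by 180 mm) begins 59 mm behind the grasp point.
Start: joints at [1.057, 0.491, 1.559, -0, 1.092, -0.106], TCP at [247.846, 573.757, 404.761] pointing down, gripper open.
Joint ranges: [-3.1, 3.1], [-0.84, 2.19], [0.05, 2.79], [-1.13, 4.28], [0.06, 2.93], [-2.69, 2.69]. Speed limits (rad/s): [2.22, 2.22, 2.79, 3.14, 3.14, 3.14].

## Interface

Orientations are given as [roll, pitch, yaw] about the fixed x, y, z axes, in that order (R = Rz(yaw) Ry(pitch) Rx(roll)).
In Python, from cell import env, viewer gives the robot as it stands.
- The arm moves only by the tool play_rows, never from a script. Its argument "increments" is a list of rows, each an object of numbers: "dx", "dy", "dz": the shift along the tool's x, y, z in mm; "rx", "ry", "rz": the turn, a rotation vector about the tool's x, y, z in units of 6 degrees (1.0 is 6 degrees). A call has 1 to 8 rows; each row is the pose to reach, as a shift and turn from the pose measured when the call began, along the tool's axes at that moment; what a row does not reach only later rows make up. A row lasts 1/12 s, in which the tool goes at most 41.7 mm and 7.16 degrees, less where a joint would pass 70% of its speed; a pose out of reach is approached as far as the arm can. A call with a gripper value outside its range is refused whole. "fingers" is the opening, from 0 (shut) to 1 (fully open), set as the call begins (left out, the last holds). The fingers move at their own pace and stop on an object; the grip force is fixed at half the most. Time passes only in rows, so rows that repeat a pose let the fingers close. It gives the time, the measured TCP pose, the force and the opening at its end, in the units of the state.
- env.state(): the state, without advancing time (a new reading comes with each control period).
- viewer.read_camera(name): name is "scene" or "top" or "wrist"; returns a dict with "image" (400x640x3 uint8, red, green, blue), "fx", "fy", "cx", "cy" (pixels), "rvec" (rotation vector, rad) and "tvec" (3), from world to camera coordinates, as OpenCV has them. Camera axes: x right, y down, z forward; pixel columns grow to the right and rows downward; lengths in mm; the calibration is good to about 2 mm. A picture is of the moment at which its call begins. There is no depth.
- env.job_done(): hands the job in, once; it reports no verdict.
The state is a dict: "t": time; "joints": joint angles; "qvel": joint speeds; "tau": joint torques, N m; "eef_pos": TCP position; "tcp_rot": TCP orientation; "ft_force": force on the tool from outside, world axes, zero at the start; "moment": the same for the moment, N m; "opening": opening from 0.0 (shut) to 1.0 (fully open).
Only numpy, scipy, OpenCV 4.12 (cv2) and the standard library are available. Lean on these libraries where they do the work, as an engineer would, in place of code of your own. Each camera call takes 0.05 s, during which the arm holds its last target.

## Working session

There is one attempt and no reset: what is moved stays moved. The work goes in short steps, Python scripts to look and compute and a tool call to move; the robot and the scene stay as the last step left them, time stands still between calls to the robot, and variables do not carry over. Pictures are saved under pics/ and viewed, and the job is handed in when it is done.

Besides the shell and the picture viewer there is one more tool, called after "Request:" as name(argument=value, ...) on one line, values as JSON. play_rows: Moves the arm, as the interface text tells. Its arguments: {"type":"object","properties":{"increments":{"type":"array","items":{"type":"object","properties":{"dx":{"type":"number"},"dy":{"type":"number"},"dz":{"type":"number"},"rx":{"type":"number"},"ry":{"type":"number"},"rz":{"type":"number"}}}},"fingers":{"type":"number"}},"required":["increments"]}

```bash
mkdir -p pics; cat > h.py <<'E'
import numpy as np, cv2
from cell import env, viewer
def shot(name,fn):
    c=viewer.read_camera(name); cv2.imwrite('pics/'+fn,c['image'][:,:,::-1].copy())
    np.save('pics/'+fn+'.npy',c,allow_pickle=True); return c
def load(fn): return np.load('pics/'+fn+'.npy',allow_pickle=True).item()
def ray(c,u,v):
    R=cv2.Rodrigues(np.array(c['rvec'],float))[0]; t=np.array(c['tvec'],float).ravel()
    o=-R.T@t; d=R.T@np.array([(u-c['cx'])/c['fx'],(v-c['cy'])/c['fy'],1]); return o,d
def onz(c,u,v,z):
    o,d=ray(c,u,v); return o+d*(z-o[2])/d[2]
def proj(c,P):
    R=cv2.Rodrigues(np.array(c['rvec'],float))[0]; p=R@np.array(P,float)+np.array(c['tvec'],float).ravel()
    return c['fx']*p[0]/p[2]+c['cx'], c['fy']*p[1]/p[2]+c['cy']
E
python3 - <<'E'
from h import *
for n in ('scene','top','wrist'):
    c=shot(n,n+'1.png'); o,d=ray(c,320,200); print(n,o,d,c['fx'])
print(env.state())
E
```

```text
scene [917.33551704 482.45661892 509.84613676] [-0.48622412 -0.64806375 -0.58626804] 403.24269418802265
top [365.18373809  -3.683446   900.09851238] [ 0.22504365 -0.01873898 -0.97424157] 436.1980453248577
wrist [172.7963549  607.44687583 383.95863948] [ 0.28033479 -0.10999028 -0.95372634] 315.02917731157237
{'t': 0.15, 'joints': array([ 1.05740767e+00,  4.91427967e-01,  1.55926943e+00,  1.67312530e-05,
        1.09170281e+00, -1.05588408e-01]), 'qvel': array([ 0.00169233, -0.00165389, -0.00386252,  0.00107238,  0.00043662,
        0.00035019]), 'tau': array([ 2.56810075e-03, -6.12893987e+01, -2.58275110e+01,  6.93185208e-02,
        4.74104122e-02, -9.85513725e-05]), 'eef_pos': array([247.83832392, 573.75531253, 404.3054445 ]), 'tcp_rot': array([-3.14079116e+00, -9.98687471e-05,  2.73378465e+00]), 'ft_force': array([-0.60889222, -0.3388209 , -0.18048342]), 'moment': array([-0.02856537,  0.05428722, -0.02113769]), 'opening': 0.9950134457590659}
```

View pics/scene1.png

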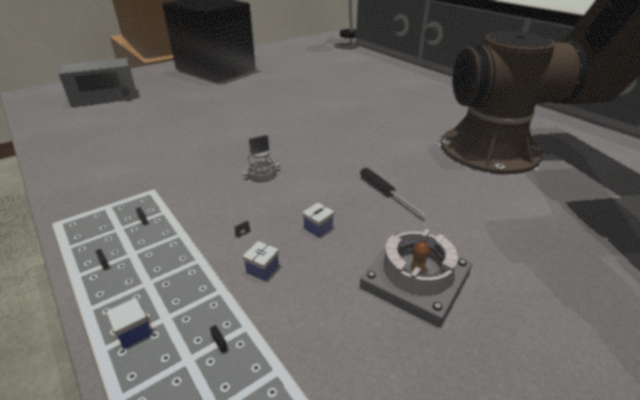

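View pics/top1.png

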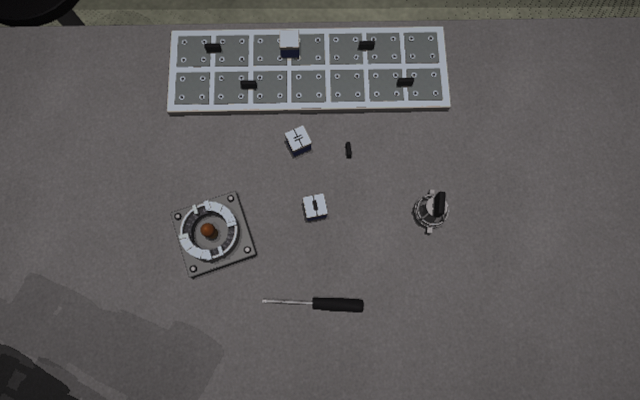

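View pics/wrist1.png

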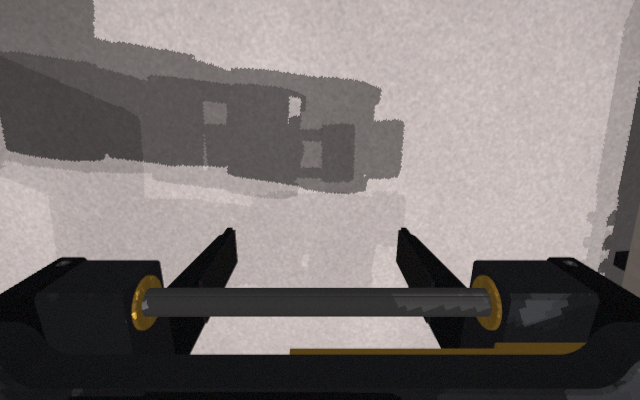

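The lamp unit is near (208,230) in the top view and the guard near (431,212). I'll enlarge both.

```bash
python3 - <<'E'
from h import *
c=load('top1.png'); im=c['image'][:,:,::-1]
a=cv2.resize(im[185:285,160:270],None,fx=5,fy=5,interpolation=cv2.INTER_CUBIC)
b=cv2.resize(im[185:240,405:460],(250,250),interpolation=cv2.INTER_CUBIC)
o=np.zeros((500,800,3),np.uint8);o[:,:550]=a;o[:250,550:]=b;cv2.imwrite('pics/crop1.png',o)
print(onz(c,208,230,50),onz(c,431,212,20))
E
```

```text
[505.14551634 201.64733283  50.        ] [ 538.78103698 -248.78072949   20.        ]
```

View pics/crop1.png

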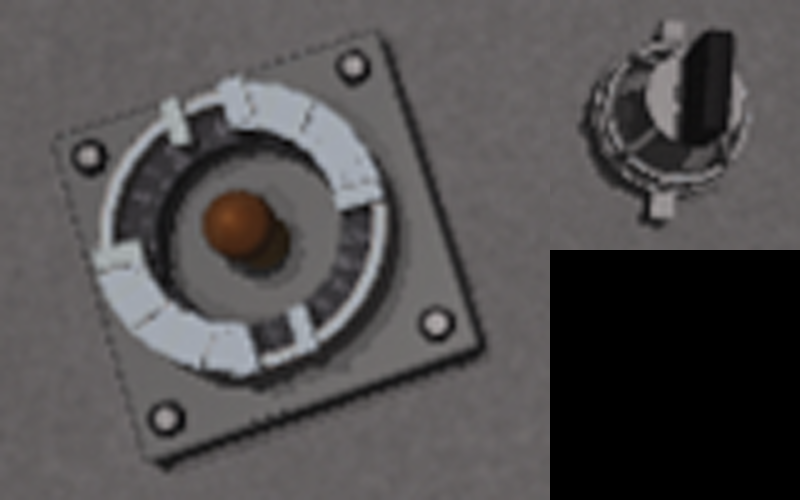

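```bash
python3 - <<'E'
from h import *
c=load('top1.png')
f=lambda p,z:onz(c,160+(p[0]+.5)/5-.5,185+(p[1]+.5)/5-.5,z)
S=[f(p,29) for p in ((353,65),(90,156),(167,418),(437,323))]
print(np.round(S,1),np.mean(S,0))
for i in range(4): d=S[i]-S[(i+1)%4]; print(np.hypot(*d[:2]),np.degrees(np.arctan2(d[1],d[0])))
G=[f(p,68) for p in ((178,120),(300,328),(235,90),(240,365))]
print(np.round(G,1),(G[0]+G[1])/2)
g=lambda p,z:onz(c,405+(p[0]-550+.5)*55/250-.5,185+(p[1]+.5)*55/250-.5,z)
L=[g((673,32),17),g((662,207),17)];print(L,(L[0]+L[1])/2,np.linalg.norm(L[0]-L[1]));d=L[0]-L[1];print(np.degrees(np.arctan2(d[1],d[0])))
H=[g((724,32),98),g((711,32),98),g((697,136),98),g((684,135),98)];print(np.round(H,1))
s=env.state();R=cv2.Rodrigues(np.array([0,0,0.]))[0]
from scipy.spatial.transform import Rotation as Ro
print(Ro.from_euler('xyz',s['tcp_rot']).as_matrix().round(3))
E
```

```text
[[574.9 163.5  29. ]
 [539.  269.3  29. ]
 [432.7 233.8  29. ]
 [468.3 127.6  29. ]] [503.73320014 198.55939474  29.        ]
111.74537992477134 -71.21769630199648
112.0076029905823 18.52284635431636
111.94910258651659 108.5192946007018
112.52075355929712 -161.3728343225376
[[544.8 223.6  68. ]
 [462.8 173.9  68. ]
 [556.4 201.9  68. ]
 [449.2 196.3  68. ]] [503.79925371 198.75168018  68.        ]
[array([ 582.66866224, -254.38995808,   17.        ]), array([ 501.55688223, -243.07788102,   17.        ])] [ 542.11277223 -248.73391955   17.        ] 81.8967883565215
-7.939421319580765
[[ 562.3 -252.7   98. ]
 [ 562.4 -247.3   98. ]
 [ 518.3 -237.9   98. ]
 [ 518.9 -232.5   98. ]]
[[-0.918  0.397 -0.   ]
 [ 0.397  0.918 -0.001]
 [ 0.    -0.001 -1.   ]]
```

Request:
play_rows(increments=[{"dx": -384,"dy": -243,"rz": -7},{"dx": -384,"dy": -243,"rz": -7},{"dx": -384,"dy": -243,"rz": -7},{"dx": -384,"dy": -243,"rz": -7},{"dx": -384,"dy": -243,"rz": -7},{"dx": -384,"dy": -243,"rz": -7},{"dx": -384,"dy": -243,"rz": -7},{"dx": -384,"dy": -243,"rz": -7}])

```text
invalid input
```

```bash
cat >> h.py <<'E'
from scipy.spatial.transform import Rotation as Ro
def rel(x,y,z,yaw):
    s=env.state(); R=Ro.from_euler('xyz',s['tcp_rot']); p=s['eef_pos']
    T=Ro.from_euler('xyz',[np.pi,0,np.radians(yaw)])
    d=R.inv().apply(np.array([x,y,z])-p); r=(R.inv()*T).as_rotvec(degrees=True)/6
    print('t',s['t'],'pos',p.round(1),'yaw',np.degrees(s['tcp_rot'][2]).round(1),'F',s['ft_force'].round(1),'op',round(s['opening'],3),'q6',round(s['joints'][5],2))
    print('move',d.round(1),r.round(3))
E
python3 -c "
from h import *
rel(503.8,198.6,404,-161.4)"
```

```text
t 0.15 pos [247.8 573.8 404.3] yaw 156.6 F [-0.6 -0.3 -0.2] op 0.995 q6 -0.11
move [-383.8 -242.9    0.5] [-7.000e-03 -4.000e-03 -6.994e+00]
```

Request:
play_rows(increments=[{"dx": -35,"dy": -22,"dz": 0,"rx": 0,"ry": 0,"rz": -0.6},{"dx": -70,"dy": -44,"dz": 0,"rx": 0,"ry": 0,"rz": -1.2},{"dx": -105,"dy": -66,"dz": 0,"rx": 0,"ry": 0,"rz": -1.8},{"dx": -140,"dy": -88,"dz": 0,"rx": 0,"ry": 0,"rz": -2.4},{"dx": -175,"dy": -110,"dz": 0,"rx": 0,"ry": 0,"rz": -3.0},{"dx": -210,"dy": -132,"dz": 0,"rx": 0,"ry": 0,"rz": -3.6},{"dx": -245,"dy": -154,"dz": 0,"rx": 0,"ry": 0,"rz": -4.2},{"dx": -280,"dy": -176,"dz": 0,"rx": 0,"ry": 0,"rz": -4.8}])

```text
t: 0.82
eef_pos: [435.8, 299.3, 404.4]
tcp_rot: [-3.141, -0.0, -3.043]
ft_force: [1.7, 1.0, 0.0]
opening: 1.0
```

```bash
python3 -c "
from h import *
rel(503.8,198.6,404,-161.4)"
```

```text
t 0.8167 pos [435.8 299.3 404.4] yaw -174.4 F [1.7 1.  0. ] op 1.0 q6 -1.19
move [ -57.8 -106.9    0.5] [-0.006 -0.005 -2.163]
```

Request:
play_rows(increments=[{"dx": -20,"dy": -36,"dz": 0,"rx": 0,"ry": 0,"rz": -0.7},{"dx": -40,"dy": -72,"dz": 0,"rx": 0,"ry": 0,"rz": -1.4},{"dx": -58,"dy": -107,"dz": 0,"rx": 0,"ry": 0,"rz": -2.16},{"dx": -58,"dy": -107,"dz": 0,"rx": 0,"ry": 0,"rz": -2.16},{"dx": -58,"dy": -107,"dz": 0,"rx": 0,"ry": 0,"rz": -2.16},{"dx": -58,"dy": -107,"dz": 0,"rx": 0,"ry": 0,"rz": -2.16}])

```text
t: 1.32
eef_pos: [503.8, 198.6, 404.3]
tcp_rot: [-3.141, -0.001, -2.819]
ft_force: [0.1, 0.6, 0.0]
opening: 0.996
```

```bash
python3 -c "
from h import *
rel(503.8,198.6,404,-161.4)
c=shot('wrist','w2.png')
for p in ((503.8,198.6,68),): print(proj(c,p))"
```

```text
t 1.3167 pos [503.8 198.6 404.3] yaw -161.5 F [0.1 0.6 0. ] op 0.996 q6 -1.64
move [-0.   0.   0.3] [-0.003 -0.012 -0.02 ]
(np.float64(315.62401217322326), np.float64(183.59678606002356))
```

View pics/w2.png

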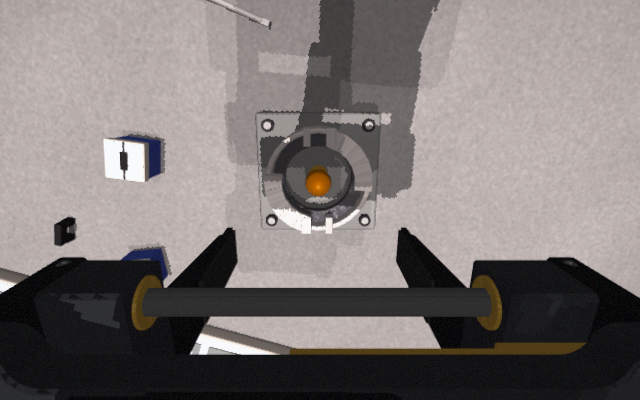

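The lamp is centred at about (318,180), with screws near (267,125), (369,125), (272,220), (365,220) and the bottom gap near (318,225). I'll refine these on an enlarged crop.

```bash
python3 - <<'E'
from h import *
c=load('w2.png'); im=c['image'][:,:,::-1]
a=cv2.resize(im[105:240,250:390],None,fx=4.4,fy=4.4,interpolation=cv2.INTER_CUBIC)
cv2.imwrite('pics/crop2.png',a);print(a.shape)
E
```

```text
(594, 616, 3)
```

View pics/crop2.png

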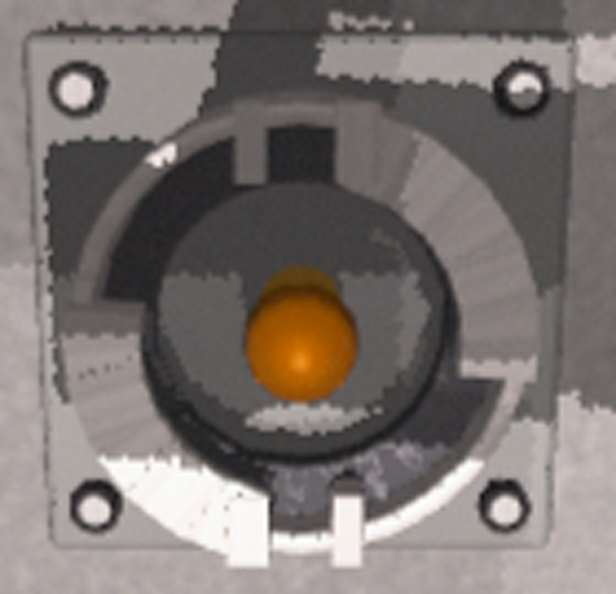

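```bash
python3 - <<'E'
from h import *
c=load('w2.png')
f=lambda p,z:onz(c,250+(p[0]+.5)/4.4-.5,105+(p[1]+.5)/4.4-.5,z)
S=[f(p,28) for p in ((78,89),(522,89),(503,507),(96,507))]
print(np.round(S,1),np.mean(S,0))
for i in range(4): d=S[i]-S[(i+1)%4]; print(np.hypot(*d[:2]),np.degrees(np.arctan2(d[1],d[0])))
# gap edges: top between 267 and 335 at row ~150; bottom 270..333 at row 530
a=(f((267,150),68)+f((335,150),68))/2; b=(f((270,530),68)+f((333,530),68))/2
print(a,b,(a+b)/2,np.linalg.norm(a-b),np.degrees(np.arctan2(*(a-b)[1::-1])))
print(np.linalg.norm(f((267,150),68)-f((335,150),68)))
E
```

```text
[[466.9 129.9  28. ]
 [431.7 235.7  28. ]
 [538.  271.3  28. ]
 [573.4 165.3  28. ]] [502.48437565 200.57776954  28.        ]
111.50507175315015 -71.5574761647422
112.11859199321393 -161.50799292479397
111.69177515627533 108.46678394619235
112.16587857407798 18.396620807741144
[459.39557349 186.33844939  68.        ] [546.68413904 215.71851494  68.        ] [503.03985626 201.02848216  68.        ] 92.10039047713384 -161.39751319079394
15.349079068372916
```

```bash
python3 -c "
from h import *
rel(541,-247,404,168)"
```

```text
t 1.3667 pos [503.5 199.1 404.4] yaw -161.4 F [-0.3 -0.2  0.5] op 1.001 q6 -1.64
move [ 106.4 -434.9    0.6] [-0.006 -0.009  5.093]
```

Request:
play_rows(increments=[{"dx": 10,"dy": -38,"dz": 0,"rx": 0,"ry": 0,"rz": 0.4},{"dx": 19,"dy": -76,"dz": 0,"rx": 0,"ry": 0,"rz": 0.8},{"dx": 28,"dy": -114,"dz": 0,"rx": 0,"ry": 0,"rz": 1.3},{"dx": 37,"dy": -152,"dz": 0,"rx": 0,"ry": 0,"rz": 1.7},{"dx": 46,"dy": -190,"dz": 0,"rx": 0,"ry": 0,"rz": 2.2},{"dx": 56,"dy": -228,"dz": 0,"rx": 0,"ry": 0,"rz": 2.6},{"dx": 65,"dy": -266,"dz": 0,"rx": 0,"ry": 0,"rz": 3.0},{"dx": 74,"dy": -304,"dz": 0,"rx": 0,"ry": 0,"rz": 3.5}])

```text
t: 2.03
eef_pos: [530.0, -112.8, 404.7]
tcp_rot: [-3.141, -0.001, 3.099]
ft_force: [1.3, -0.2, 0.5]
opening: 0.997
```

```bash
python3 -c "
from h import *
rel(541,-247,404,168)"
```

```text
t 2.0333 pos [ 530.  -112.8  404.7] yaw 177.5 F [ 1.3 -0.2  0.5] op 0.997 q6 -1.86
move [ -16.8 -133.6    0.8] [-0.007 -0.007  1.591]
```

Request:
play_rows(increments=[{"dx": -5,"dy": -38,"dz": 0,"rx": 0,"ry": 0,"rz": 0.5},{"dx": -10,"dy": -76,"dz": 0,"rx": 0,"ry": 0,"rz": 0.9},{"dx": -14,"dy": -110,"dz": 0,"rx": 0,"ry": 0,"rz": 1.3},{"dx": -17,"dy": -134,"dz": 0,"rx": 0,"ry": 0,"rz": 1.6},{"dx": -17,"dy": -134,"dz": 0,"rx": 0,"ry": 0,"rz": 1.6},{"dx": -17,"dy": -134,"dz": 0,"rx": 0,"ry": 0,"rz": 1.6}])

```text
t: 2.53
eef_pos: [541.5, -246.9, 404.5]
tcp_rot: [-3.141, -0.001, 2.931]
ft_force: [-0.0, 0.9, 0.8]
opening: 0.998
```

```bash
python3 -c "
from h import *
c=shot('wrist','w3.png')
rel(541,-247,404,168)
u,v=proj(c,(541,-247,50)); print(u,v)
u=int(u);v=int(v)
im=c['image'][:,:,::-1][v-60:v+60,u-60:u+60]
cv2.imwrite('pics/crop3.png',cv2.resize(im,None,fx=5,fy=5,interpolation=cv2.INTER_CUBIC));print(u-60,v-60)"
```

```text
t 2.5833 pos [ 541.4 -246.1  404.6] yaw 168.0 F [0.2 0.6 0.6] op 1.0 q6 -1.9
move [ 0.2 -0.9  0.6] [-0.003 -0.011  0.001]
315.3268997354841 179.48318842135535
255 119
```

View pics/crop3.png

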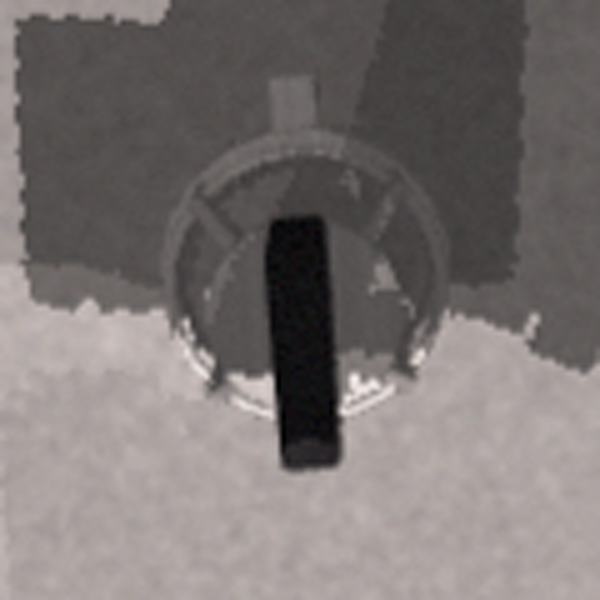

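```bash
python3 - <<'E'
from h import *
c=load('w3.png')
f=lambda p,z:onz(c,255+(p[0]+.5)/5-.5,119+(p[1]+.5)/5-.5,z)
ang=lambda a,b:np.degrees(np.arctan2(*(a-b)[1::-1]))
far=[f((283,466),98),f((341,462),98)]; print(np.round(far,1),np.linalg.norm(far[0]-far[1]))
n62=[f((268,218),62),f((324,216),62)];print(np.round(n62,1),np.linalg.norm(n62[0]-n62[1]))
a=np.mean(far,0);b=np.mean(n62,0);print('axis',ang(a,b),np.hypot(*(a-b)[:2]),(a+b)/2)
# ring top z=20 outer: left 165 right 450, top 128
print('ring',f((165,270),20),f((450,270),20),(f((165,270),20)+f((450,270),20))/2, np.linalg.norm(f((165,270),20)-f((450,270),20)))
l=(f((272,80),17)+f((314,78),17))/2; print('lug',l, ang((a+b)/2,l), np.hypot(*((a+b)/2-l)[:2]))
E
```

```text
[[ 560.  -255.    98. ]
 [ 561.6 -243.9   98. ]] 11.200737917359861
[[ 518.6 -249.7   62. ]
 [ 520.7 -238.3   62. ]] 11.595856909837938
axis -7.56091943137944 41.53035133021321 [ 540.22503311 -246.69791316   80.        ]
ring [ 533.1015919  -278.91792882   20.        ] [ 547.21018196 -213.09746072   20.        ] [ 540.15588693 -246.00769477   20.        ] 67.31557274340089
lug [ 496.25340373 -239.99161186   17.        ] -8.67160091085814 44.4800929342529
```

```bash
python3 -c "
from h import *
rel(540.4,-246.6,258,172)"
```

```text
t 2.5833 pos [ 541.4 -246.1  404.6] yaw 168.0 F [0.2 0.6 0.6] op 1.0 q6 -1.9
move [  0.7  -0.6 146.6] [-0.002 -0.012 -0.666]
```

Request:
play_rows(increments=[{"dx": 0.7,"dy": -0.6,"dz": 30,"rx": 0,"ry": 0,"rz": -0.66},{"dx": 0.7,"dy": -0.6,"dz": 60,"rx": 0,"ry": 0,"rz": -0.66},{"dx": 0.7,"dy": -0.6,"dz": 90,"rx": 0,"ry": 0,"rz": -0.66},{"dx": 0.7,"dy": -0.6,"dz": 118,"rx": 0,"ry": 0,"rz": -0.66},{"dx": 0.7,"dy": -0.6,"dz": 138,"rx": 0,"ry": 0,"rz": -0.66},{"dx": 0.7,"dy": -0.6,"dz": 147,"rx": 0,"ry": 0,"rz": -0.66},{"dx": 0.7,"dy": -0.6,"dz": 147,"rx": 0,"ry": 0,"rz": -0.66},{"dx": 0.7,"dy": -0.6,"dz": 147,"rx": 0,"ry": 0,"rz": -0.66}])

```text
t: 3.25
eef_pos: [540.9, -245.6, 258.3]
tcp_rot: [-3.141, -0.001, 3.003]
ft_force: [0.2, 0.1, 0.2]
opening: 0.998
```

```bash
python3 -c "
from h import *
rel(540.4,-246.6,258,172)
shot('wrist','w4.png')"
```

```text
t 3.25 pos [ 540.9 -245.6  258.3] yaw 172.1 F [0.2 0.1 0.2] op 0.998 q6 -1.97
move [ 0.3 -1.1  0.3] [-0.002 -0.01   0.009]
```

View pics/w4.png

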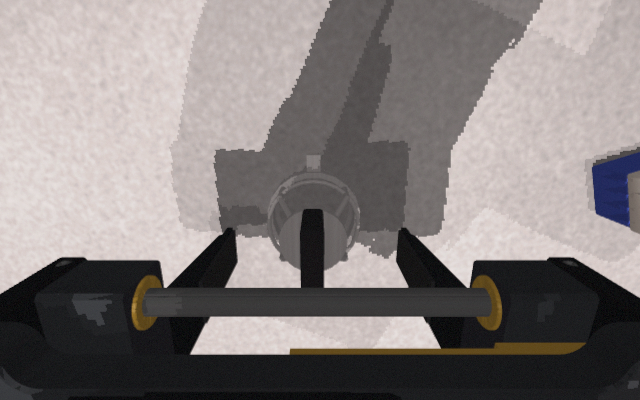

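The grip bar sits at x≈312, upright and centred between the fingers (235 and 398). Next I close.

Request:
play_rows(increments=[{"dx": 0,"dy": -0.8,"dz": 0,"rx": 0,"ry": 0,"rz": 0},{"dx": 0,"dy": -0.8,"dz": 0,"rx": 0,"ry": 0,"rz": 0},{"dx": 0,"dy": -0.8,"dz": 0,"rx": 0,"ry": 0,"rz": 0},{"dx": 0,"dy": -0.8,"dz": 0,"rx": 0,"ry": 0,"rz": 0},{"dx": 0,"dy": -0.8,"dz": 0,"rx": 0,"ry": 0,"rz": 0},{"dx": 0,"dy": -0.8,"dz": 0,"rx": 0,"ry": 0,"rz": 0},{"dx": 0,"dy": -0.8,"dz": 0,"rx": 0,"ry": 0,"rz": 0},{"dx": 0,"dy": -0.8,"dz": 0,"rx": 0,"ry": 0,"rz": 0}], fingers=0)

```text
t: 3.97
eef_pos: [540.8, -246.7, 258.9]
tcp_rot: [-3.141, 0.0, 3.002]
ft_force: [0.9, 0.3, 0.3]
opening: 0.498
```

Request:
play_rows(increments=[{"dx": 0,"dy": 0,"dz": 0,"rx": 0,"ry": 0,"rz": 0},{"dx": 0,"dy": 0,"dz": 0,"rx": 0,"ry": 0,"rz": 0},{"dx": 0,"dy": 0,"dz": 0,"rx": 0,"ry": 0,"rz": 0},{"dx": 0,"dy": 0,"dz": 0,"rx": 0,"ry": 0,"rz": 0}])

```text
t: 4.3
eef_pos: [540.8, -246.7, 258.8]
tcp_rot: [-3.141, 0.0, 3.002]
ft_force: [0.7, -0.4, -0.2]
opening: 0.216
```

Request:
play_rows(increments=[{"dx": 0,"dy": 0,"dz": -15,"rx": 0,"ry": 0,"rz": 0},{"dx": 0,"dy": 0,"dz": -40,"rx": 0,"ry": 0,"rz": 0},{"dx": 0,"dy": 0,"dz": -70,"rx": 0,"ry": 0,"rz": 0},{"dx": 0,"dy": 0,"dz": -100,"rx": 0,"ry": 0,"rz": 0},{"dx": 0,"dy": 0,"dz": -125,"rx": 0,"ry": 0,"rz": 0},{"dx": 0,"dy": 0,"dz": -142,"rx": 0,"ry": 0,"rz": 0},{"dx": 0,"dy": 0,"dz": -142,"rx": 0,"ry": 0,"rz": 0},{"dx": 0,"dy": 0,"dz": -142,"rx": 0,"ry": 0,"rz": 0}])

```text
t: 4.97
eef_pos: [540.6, -246.5, 400.9]
tcp_rot: [-3.141, 0.001, 3.002]
ft_force: [-0.1, -0.0, -1.6]
opening: 0.125
```

```bash
python3 -c "
from h import *
c=shot('wrist','w5.png')
rel(503.2,199.7,404,-161.4)"
```

```text
t 5.0167 pos [ 540.6 -246.5  399.9] yaw 172.0 F [-0.  -0.7 -1.6] op 0.126 q6 -1.97
move [ 98.9 436.7  -4.2] [-1.000e-03 -1.000e-02 -4.428e+00]
```

View pics/w5.png

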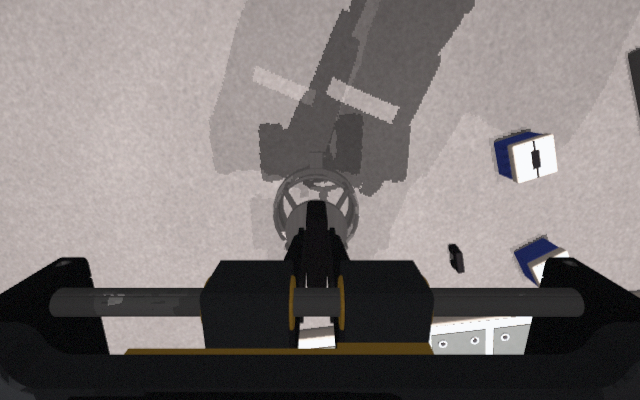

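```bash
python3 - <<'E'
from h import *
c=load('w5.png'); im=c['image'][:,:,::-1]
s=shot('scene','s5.png'); t=shot('top','t5.png')
P=(540.6,-246.5,190)
def cr(c,h):
    u,v=map(int,proj(c,P)); u=min(max(u,h),640-h);v=min(max(v,h),400-h);print(u-h,v-h); return cv2.resize(c['image'][:,:,::-1][v-h:v+h,u-h:u+h],(400,400),interpolation=cv2.INTER_CUBIC)
cv2.imwrite('pics/crop5.png',np.hstack([cr(s,40),cr(c,60)]))
print(env.state()['eef_pos'])
for z in (123,128,133,138,143,148): # expected underside position
    print(z,proj(s,(540.6,-246.5,z)),proj(s,(540.6,-246.5,z+98)))
E
```

```text
215 57
254 171
[ 540.66364497 -246.56879706  399.21279403]
123 (np.float64(258.09078896395715), np.float64(126.47244813905014)) (np.float64(253.93085715943727), np.float64(82.75606289280965))
128 (np.float64(257.8915040462108), np.float64(124.37817913480852)) (np.float64(253.70327951778302), np.float64(80.36446795243648))
133 (np.float64(257.6909066965278), np.float64(122.27011789000908)) (np.float64(253.4740997131491), np.float64(77.95603601152126))
138 (np.float64(257.48898390713856), np.float64(120.14812770705859)) (np.float64(253.2433007667555), np.float64(75.5305886414451))
143 (np.float64(257.28572249780706), np.float64(118.01207007592727)) (np.float64(253.0108654590636), np.float64(73.0879448834762))
148 (np.float64(257.08110911296274), np.float64(115.86180464401056)) (np.float64(252.77677632549359), np.float64(70.62792120376427))
```

View pics/crop5.png

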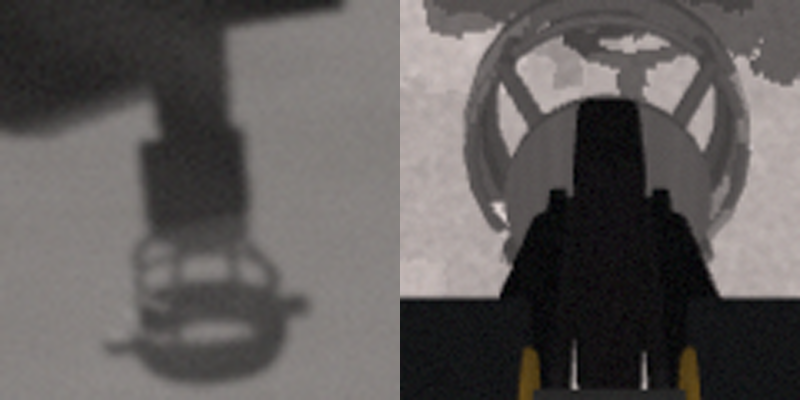

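The fingers had not fully closed when I lifted. The bar top is at about z=217 and the underside at about 119, so the grip holds only the top 8 mm of the bar. I'll set the guard down and grip it again.

Request:
play_rows(increments=[{"dx": 0,"dy": 0,"dz": 20,"rx": 0,"ry": 0,"rz": 0},{"dx": 0,"dy": 0,"dz": 45,"rx": 0,"ry": 0,"rz": 0},{"dx": 0,"dy": 0,"dz": 70,"rx": 0,"ry": 0,"rz": 0},{"dx": 0,"dy": 0,"dz": 90,"rx": 0,"ry": 0,"rz": 0},{"dx": 0,"dy": 0,"dz": 105,"rx": 0,"ry": 0,"rz": 0},{"dx": 0,"dy": 0,"dz": 112,"rx": 0,"ry": 0,"rz": 0},{"dx": 0,"dy": 0,"dz": 114,"rx": 0,"ry": 0,"rz": 0},{"dx": 0,"dy": 0,"dz": 114,"rx": 0,"ry": 0,"rz": 0}])

```text
t: 5.78
eef_pos: [540.5, -246.5, 284.6]
tcp_rot: [3.141, -0.003, 3.002]
ft_force: [0.7, -0.6, -1.5]
opening: 0.121
```

Request:
play_rows(increments=[{"dx": 0,"dy": 0,"dz": 1,"rx": 0,"ry": 0,"rz": 0},{"dx": 0,"dy": 0,"dz": 2,"rx": 0,"ry": 0,"rz": 0},{"dx": 0,"dy": 0,"dz": 3,"rx": 0,"ry": 0,"rz": 0},{"dx": 0,"dy": 0,"dz": 3,"rx": 0,"ry": 0,"rz": 0}])

```text
t: 6.12
eef_pos: [540.4, -246.6, 282.0]
tcp_rot: [3.141, -0.003, 3.002]
ft_force: [0.7, -0.5, -1.9]
opening: 0.124
```

Request:
play_rows(increments=[{"dx": 0,"dy": 0,"dz": 1,"rx": 0,"ry": 0,"rz": 0},{"dx": 0,"dy": 0,"dz": 2,"rx": 0,"ry": 0,"rz": 0},{"dx": 0,"dy": 0,"dz": 2,"rx": 0,"ry": 0,"rz": 0}])

```text
t: 6.37
eef_pos: [540.4, -246.5, 280.0]
tcp_rot: [3.141, -0.003, 3.002]
ft_force: [-0.3, -0.4, -1.7]
opening: 0.121
```

Request:
play_rows(increments=[{"dx": 0,"dy": 0,"dz": 1,"rx": 0,"ry": 0,"rz": 0},{"dx": 0,"dy": 0,"dz": 2,"rx": 0,"ry": 0,"rz": 0},{"dx": 0,"dy": 0,"dz": 2,"rx": 0,"ry": 0,"rz": 0}])

```text
t: 6.62
eef_pos: [540.4, -246.5, 277.7]
tcp_rot: [3.141, -0.003, 3.002]
ft_force: [-0.5, 0.2, -1.5]
opening: 0.124
```

Request:
play_rows(increments=[{"dx": 0,"dy": 0,"dz": 1,"rx": 0,"ry": 0,"rz": 0},{"dx": 0,"dy": 0,"dz": 2,"rx": 0,"ry": 0,"rz": 0},{"dx": 0,"dy": 0,"dz": 2,"rx": 0,"ry": 0,"rz": 0}])

```text
t: 6.87
eef_pos: [540.6, -246.7, 277.1]
tcp_rot: [-3.141, -0.001, 3.002]
ft_force: [-2.8, 1.0, 12.0]
opening: 0.119
```

Request:
play_rows(increments=[{"dx": 0,"dy": 0,"dz": 1,"rx": 0,"ry": 0,"rz": 0},{"dx": 0,"dy": 0,"dz": 2,"rx": 0,"ry": 0,"rz": 0},{"dx": 0,"dy": 0,"dz": 2,"rx": 0,"ry": 0,"rz": 0}])

```text
t: 7.12
eef_pos: [540.6, -246.9, 276.9]
tcp_rot: [-3.14, 0.0, 3.003]
ft_force: [-4.8, 1.0, 18.6]
opening: 0.124
```

```bash
python3 - <<'E'
from h import *
s=shot('scene','s6.png');w=shot('wrist','w6.png')
P=(540.6,-246.5,60)
def cr(c,h):
    u,v=map(int,proj(c,P)); u=min(max(u,h),640-h);v=min(max(v,h),400-h);print(u-h,v-h); return cv2.resize(c['image'][:,:,::-1][v-h:v+h,u-h:u+h],(400,400),interpolation=cv2.INTER_CUBIC)
cv2.imwrite('pics/crop6.png',np.hstack([cr(s,40),cr(w,60)]))
print(env.state()['eef_pos'],env.state()['ft_force'])
for z in (-2,3,8): print(proj(s,(540.4,-246.5,z+14)),proj(s,(540.6,-246.5,z+98)))
E
```

```text
220 111
255 168
[ 540.54453293 -246.85190167  276.92584184] [-4.47266311  1.24059763 17.36869607]
(np.float64(262.27585328687445), np.float64(169.64892660557004)) (np.float64(259.14478816801477), np.float64(137.54884011349264))
(np.float64(262.10292294056774), np.float64(167.82915627676638)) (np.float64(258.9523727122631), np.float64(135.52676172705617))
(np.float64(261.92893141657515), np.float64(165.99821902609216)) (np.float64(258.75871220362603), np.float64(133.49159918103447))
```

View pics/crop6.png

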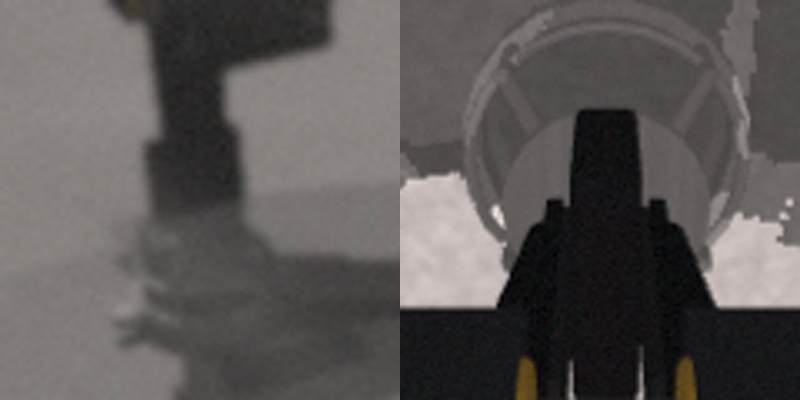

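It is on the bench. I'll open a little, lower 19 mm, close fully and wait.

Request:
play_rows(increments=[{"dx": 0,"dy": 0,"dz": -1,"rx": 0,"ry": 0,"rz": 0},{"dx": 0,"dy": 0,"dz": -1,"rx": 0,"ry": 0,"rz": 0},{"dx": 0,"dy": 0,"dz": -1,"rx": 0,"ry": 0,"rz": 0},{"dx": 0,"dy": 0,"dz": -1,"rx": 0,"ry": 0,"rz": 0},{"dx": 0,"dy": 0,"dz": -1,"rx": 0,"ry": 0,"rz": 0}], fingers=0.4)

```text
t: 7.63
eef_pos: [540.6, -246.9, 277.7]
tcp_rot: [-3.14, -0.0, 3.003]
ft_force: [-0.1, 0.5, -0.5]
opening: 0.379
```

Request:
play_rows(increments=[{"dx": 0,"dy": 0,"dz": 6,"rx": 0,"ry": 0,"rz": 0},{"dx": 0,"dy": 0,"dz": 13,"rx": 0,"ry": 0,"rz": 0},{"dx": 0,"dy": 0,"dz": 19,"rx": 0,"ry": 0,"rz": 0},{"dx": 0,"dy": 0,"dz": 19,"rx": 0,"ry": 0,"rz": 0},{"dx": 0,"dy": 0,"dz": 19,"rx": 0,"ry": 0,"rz": 0}])

```text
t: 8.05
eef_pos: [540.5, -246.9, 257.9]
tcp_rot: [-3.141, -0.001, 3.003]
ft_force: [0.4, -0.9, -0.3]
opening: 0.4
```

Request:
play_rows(increments=[{"dx": 0,"dy": 0,"dz": 0,"rx": 0,"ry": 0,"rz": 0},{"dx": 0,"dy": 0,"dz": 0,"rx": 0,"ry": 0,"rz": 0},{"dx": 0,"dy": 0,"dz": 0,"rx": 0,"ry": 0,"rz": 0},{"dx": 0,"dy": 0,"dz": 0,"rx": 0,"ry": 0,"rz": 0},{"dx": 0,"dy": 0,"dz": 0,"rx": 0,"ry": 0,"rz": 0},{"dx": 0,"dy": 0,"dz": 0,"rx": 0,"ry": 0,"rz": 0},{"dx": 0,"dy": 0,"dz": 0,"rx": 0,"ry": 0,"rz": 0},{"dx": 0,"dy": 0,"dz": 0,"rx": 0,"ry": 0,"rz": 0}], fingers=0)

```text
t: 8.72
eef_pos: [540.5, -246.8, 258.1]
tcp_rot: [-3.141, -0.001, 3.003]
ft_force: [0.2, 0.6, 1.4]
opening: 0.124
```

Request:
play_rows(increments=[{"dx": 0,"dy": 0,"dz": 0,"rx": 0,"ry": 0,"rz": 0},{"dx": 0,"dy": 0,"dz": 0,"rx": 0,"ry": 0,"rz": 0},{"dx": 0,"dy": 0,"dz": 0,"rx": 0,"ry": 0,"rz": 0}])

```text
t: 8.97
eef_pos: [540.6, -246.8, 258.1]
tcp_rot: [-3.141, -0.001, 3.003]
ft_force: [-0.7, -0.3, 0.9]
opening: 0.124
```

Request:
play_rows(increments=[{"dx": 0,"dy": 0,"dz": -10,"rx": 0,"ry": 0,"rz": 0},{"dx": 0,"dy": 0,"dz": -30,"rx": 0,"ry": 0,"rz": 0},{"dx": 0,"dy": 0,"dz": -55,"rx": 0,"ry": 0,"rz": 0},{"dx": 0,"dy": 0,"dz": -80,"rx": 0,"ry": 0,"rz": 0},{"dx": 0,"dy": 0,"dz": -105,"rx": 0,"ry": 0,"rz": 0},{"dx": 0,"dy": 0,"dz": -117,"rx": 0,"ry": 0,"rz": 0},{"dx": 0,"dy": 0,"dz": -122,"rx": 0,"ry": 0,"rz": 0},{"dx": 0,"dy": 0,"dz": -122,"rx": 0,"ry": 0,"rz": 0}])

```text
t: 9.63
eef_pos: [540.5, -246.7, 381.4]
tcp_rot: [-3.14, 0.001, 3.003]
ft_force: [0.3, 0.1, -2.0]
opening: 0.125
```

```bash
python3 -c "
from h import *
s=shot('scene','s7.png')
rel(502.6,200.5,380,-161.5)
u,v=proj(s,(540,-247,170));u=int(u);v=int(v);print(u-40,v-40)
cv2.imwrite('pics/crop7.png',cv2.resize(s['image'][:,:,::-1][v-40:v+40,u-40:u+40],(560,560),interpolation=cv2.INTER_CUBIC))
for z in (112,117,122): print(z,proj(s,(540.6,-246.8,z+14)),proj(s,(540.6,-246.8,z+98)))
"
```

```text
t 9.6833 pos [ 540.5 -246.7  380.1] yaw 172.0 F [ 0.7  0.7 -1.4] op 0.123 q6 -1.97
move [ 9.940e+01  4.376e+02 -1.000e-01] [-0.006 -0.01  -4.41 ]
216 66
112 (np.float64(257.90309234733996), np.float64(125.16975543414493)) (np.float64(254.35454527744224), np.float64(87.91738586581964))
117 (np.float64(257.7028417182378), np.float64(123.06753999366668)) (np.float64(254.1302382206864), np.float64(85.56262792955482))
122 (np.float64(257.5012699827636), np.float64(120.95145568183268)) (np.float64(253.90436453291625), np.float64(83.19142362344488))
```

View pics/crop7.png

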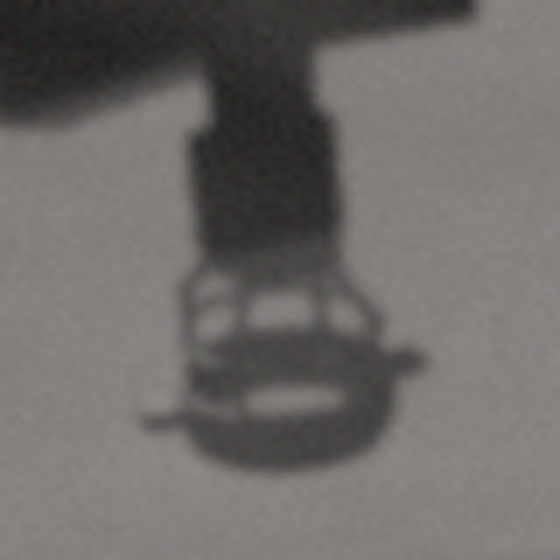

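The guard is held at the right height: bar top at row 83 and underside about 122, which matches TCP minus 258. Next I carry it to the lamp.

Request:
play_rows(increments=[{"dx": 5,"dy": 20,"dz": 0,"rx": 0,"ry": 0,"rz": -0.2},{"dx": 13,"dy": 55,"dz": 0,"rx": 0,"ry": 0,"rz": -0.6},{"dx": 21,"dy": 92,"dz": 0,"rx": 0,"ry": 0,"rz": -1.0},{"dx": 29,"dy": 129,"dz": 0,"rx": 0,"ry": 0,"rz": -1.4},{"dx": 38,"dy": 166,"dz": 0,"rx": 0,"ry": 0,"rz": -1.8},{"dx": 46,"dy": 203,"dz": 0,"rx": 0,"ry": 0,"rz": -2.2},{"dx": 55,"dy": 240,"dz": 0,"rx": 0,"ry": 0,"rz": -2.6},{"dx": 63,"dy": 277,"dz": 0,"rx": 0,"ry": 0,"rz": -3.0}])

```text
t: 10.35
eef_pos: [515.7, 38.1, 378.8]
tcp_rot: [3.142, -0.003, -2.965]
ft_force: [1.6, 0.5, -1.9]
opening: 0.126
```

```bash
python3 -c "
from h import *
rel(502.6,200.5,375,-161.5)"
```

```text
t 10.35 pos [515.7  38.1 378.8] yaw -169.9 F [ 1.6  0.5 -1.9] op 0.126 q6 -1.8
move [-15.7 162.2   3.7] [ 0.003 -0.033 -1.393]
```

Request:
play_rows(increments=[{"dx": -4,"dy": 36,"dz": 0,"rx": 0,"ry": 0,"rz": -0.4},{"dx": -7,"dy": 72,"dz": 0,"rx": 0,"ry": 0,"rz": -0.8},{"dx": -10,"dy": 105,"dz": 0,"rx": 0,"ry": 0,"rz": -1.1},{"dx": -13,"dy": 135,"dz": 0,"rx": 0,"ry": 0,"rz": -1.39},{"dx": -15,"dy": 155,"dz": 0,"rx": 0,"ry": -0.03,"rz": -1.39},{"dx": -15.7,"dy": 162.2,"dz": 0,"rx": 0,"ry": -0.03,"rz": -1.39},{"dx": -15.7,"dy": 162.2,"dz": 3,"rx": 0,"ry": -0.03,"rz": -1.39},{"dx": -15.7,"dy": 162.2,"dz": 3,"rx": 0,"ry": -0.03,"rz": -1.39}])

```text
t: 11.02
eef_pos: [502.5, 200.2, 374.4]
tcp_rot: [3.141, -0.002, -2.818]
ft_force: [0.3, 0.8, -1.2]
opening: 0.124
```

```bash
python3 -c "
from h import *
shot('scene','s8.png');shot('top','t8.png');w=shot('wrist','w8.png')
rel(502.6,200.5,345,-161.5)
a=cv2.imread('pics/s8.png')[150:330,330:510];b=cv2.imread('pics/w8.png')[110:290,230:410]
cv2.imwrite('pics/crop8.png',np.hstack([cv2.resize(q,(400,400),interpolation=cv2.INTER_CUBIC) for q in (a,b)]))
"
```

```text
t 11.1667 pos [502.8 199.4 375.4] yaw -161.6 F [-0.2  0.5 -1.7] op 0.127 q6 -1.64
move [-0.2  1.1 30.4] [ 0.002 -0.009 -0.017]
```

View pics/crop8.png

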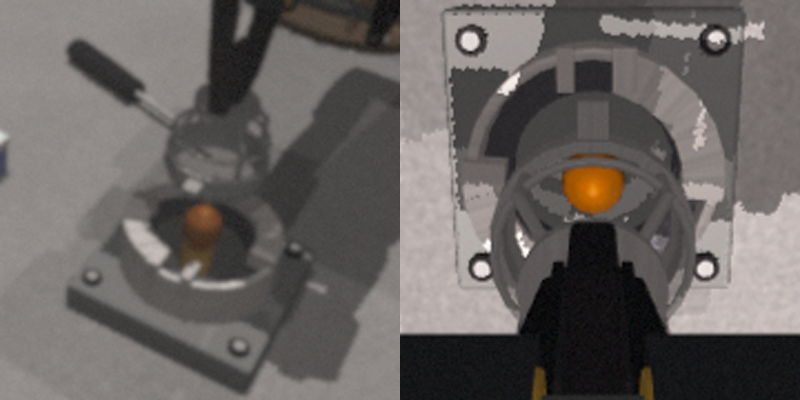

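The wrist view shows the lug at x≈593 over the middle of the gap (575–613) and the ring centred between the screws (593). I'll descend.

Request:
play_rows(increments=[{"dx": 0,"dy": 0,"dz": 10,"rx": 0,"ry": 0,"rz": 0},{"dx": 0,"dy": 0,"dz": 22,"rx": 0,"ry": 0,"rz": 0},{"dx": 0,"dy": 0,"dz": 34,"rx": 0,"ry": 0,"rz": 0},{"dx": 0,"dy": 0,"dz": 44,"rx": 0,"ry": 0,"rz": 0},{"dx": 0,"dy": 0,"dz": 46,"rx": 0,"ry": 0,"rz": 0},{"dx": 0,"dy": 0,"dz": 46,"rx": 0,"ry": 0,"rz": 0}])

```text
t: 11.67
eef_pos: [502.9, 199.0, 328.5]
tcp_rot: [3.141, -0.003, -2.821]
ft_force: [-0.3, -0.9, -1.3]
opening: 0.126
```

```bash
python3 -c "
from h import *
rel(502.8,199.6,318,-161.5)
s=shot('scene','s9.png');w=shot('wrist','w9.png');rel(502.8,199.6,318,-161.5)
a=cv2.imread('pics/s9.png')[180:330,345:495];b=cv2.imread('pics/w9.png')[110:290,230:410]
cv2.imwrite('pics/crop9.png',np.hstack([cv2.resize(q,(400,400),interpolation=cv2.INTER_CUBIC) for q in (a,b)]))
"
```

```text
t 11.6667 pos [502.9 199.  328.5] yaw -161.6 F [-0.3 -0.9 -1.3] op 0.126 q6 -1.64
move [-0.1  0.6 10.5] [ 0.003 -0.025 -0.023]
t 11.7667 pos [503.  199.2 329.6] yaw -161.6 F [ 0.9 -0.1 -1.7] op 0.127 q6 -1.64
move [ 0.1  0.4 11.6] [ 0.001 -0.006 -0.019]
```

View pics/crop9.png

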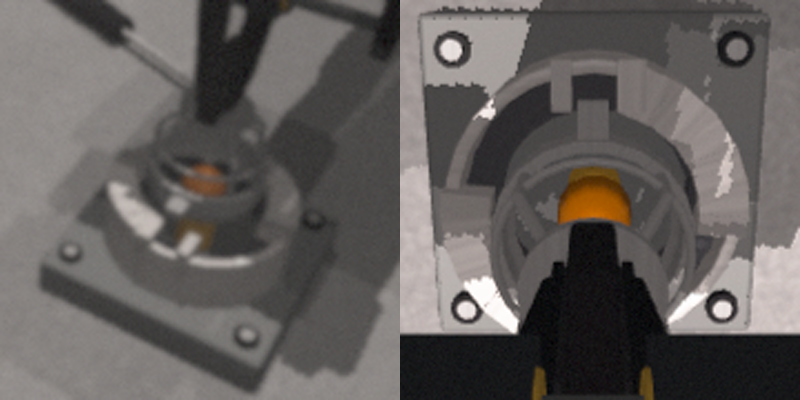

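```bash
python3 -c "
from h import *
w=load('w9.png');e=np.array([-.948,-.317,0]);n=np.array([-.317,.948,0])
f=lambda p,z:onz(w,230+p[0]*.45,110+p[1]*.45,z)
t=f((592.5-400,100),71+17);c=t-46*e;print('guard',c)
S=[f((x-400,y),28) for x,y in ((451,49),(736,49),(722,306),(467,307))];print('lamp',np.mean(S,0),np.linalg.norm(S[0]-S[1]))
d=(c-np.mean(S,0));print(d@e,d@n)
"
```

```text
guard [503.22602784 200.64378396  88.        ]
lamp [502.51727194 200.95025003  28.        ] 112.5806471812839
-0.5747508514485018 -0.515205464667441
```

Request:
play_rows(increments=[{"dx": 0,"dy": 0.4,"dz": 3,"rx": 0,"ry": 0,"rz": 0},{"dx": 0,"dy": 0.4,"dz": 6,"rx": 0,"ry": 0,"rz": 0},{"dx": 0,"dy": 0.4,"dz": 9,"rx": 0,"ry": 0,"rz": 0},{"dx": 0,"dy": 0.4,"dz": 12,"rx": 0,"ry": 0,"rz": 0},{"dx": 0,"dy": 0.4,"dz": 12,"rx": 0,"ry": 0,"rz": 0}])

```text
t: 12.18
eef_pos: [502.8, 199.6, 317.0]
tcp_rot: [3.141, -0.001, -2.821]
ft_force: [-0.4, 0.1, -1.8]
opening: 0.124
```

Request:
play_rows(increments=[{"dx": 0,"dy": 0,"dz": 2,"rx": 0,"ry": 0,"rz": 0},{"dx": 0,"dy": 0,"dz": 4,"rx": 0,"ry": 0,"rz": 0},{"dx": 0,"dy": 0,"dz": 6,"rx": 0,"ry": 0,"rz": 0},{"dx": 0,"dy": 0,"dz": 8,"rx": 0,"ry": 0,"rz": 0},{"dx": 0,"dy": 0,"dz": 8,"rx": 0,"ry": 0,"rz": 0}])

```text
t: 12.6
eef_pos: [502.7, 199.6, 308.6]
tcp_rot: [3.141, -0.002, -2.821]
ft_force: [0.5, 0.2, -2.0]
opening: 0.124
```

Request:
play_rows(increments=[{"dx": 0,"dy": 0,"dz": 1.5,"rx": 0,"ry": 0,"rz": 0},{"dx": 0,"dy": 0,"dz": 3,"rx": 0,"ry": 0,"rz": 0},{"dx": 0,"dy": 0,"dz": 4.5,"rx": 0,"ry": 0,"rz": 0},{"dx": 0,"dy": 0,"dz": 6,"rx": 0,"ry": 0,"rz": 0},{"dx": 0,"dy": 0,"dz": 6,"rx": 0,"ry": 0,"rz": 0}])

```text
t: 13.02
eef_pos: [502.7, 199.6, 302.3]
tcp_rot: [3.141, -0.002, -2.821]
ft_force: [-0.4, 0.1, -1.6]
opening: 0.126
```

Request:
play_rows(increments=[{"dx": 0,"dy": 0,"dz": 1,"rx": 0,"ry": 0,"rz": 0},{"dx": 0,"dy": 0,"dz": 2,"rx": 0,"ry": 0,"rz": 0},{"dx": 0,"dy": 0,"dz": 2,"rx": 0,"ry": 0,"rz": 0}])

```text
t: 13.27
eef_pos: [502.6, 199.6, 300.1]
tcp_rot: [3.141, -0.003, -2.821]
ft_force: [-0.7, 0.4, -1.2]
opening: 0.124
```

Request:
play_rows(increments=[{"dx": 0,"dy": 0,"dz": 0.7,"rx": 0,"ry": 0,"rz": 0},{"dx": 0,"dy": 0,"dz": 1.4,"rx": 0,"ry": 0,"rz": 0},{"dx": 0,"dy": 0,"dz": 1.4,"rx": 0,"ry": 0,"rz": 0}])

```text
t: 13.52
eef_pos: [502.6, 199.6, 298.6]
tcp_rot: [3.141, -0.003, -2.821]
ft_force: [-0.4, 0.1, -1.9]
opening: 0.125
```

Request:
play_rows(increments=[{"dx": 0,"dy": 0,"dz": 0.7,"rx": 0,"ry": 0,"rz": 0},{"dx": 0,"dy": 0,"dz": 0.7,"rx": 0,"ry": 0,"rz": 0}])

```text
t: 13.68
eef_pos: [502.6, 199.6, 298.5]
tcp_rot: [3.141, -0.002, -2.821]
ft_force: [-1.5, -0.6, 4.2]
opening: 0.125
```

Contact at TCP z=298.5 puts the underside at 40.5, so the lugs are on the track. I'll dwell briefly, lift 1.5 mm, and turn past the whole catch range (at most 48°).

Request:
play_rows(increments=[{"dx": 0,"dy": 0,"dz": 0.2,"rx": 0,"ry": 0,"rz": 0},{"dx": 0,"dy": 0,"dz": 0,"rx": 0,"ry": 0,"rz": 0},{"dx": 0,"dy": 0,"dz": -0.5,"rx": 0,"ry": 0,"rz": 0},{"dx": 0,"dy": 0,"dz": -1.5,"rx": 0,"ry": 0,"rz": 0},{"dx": 0,"dy": 0,"dz": -1.5,"rx": 0,"ry": 0,"rz": 0.3},{"dx": 0,"dy": 0,"dz": -1.5,"rx": 0,"ry": 0,"rz": 0.8},{"dx": 0,"dy": 0,"dz": -1.5,"rx": 0,"ry": 0,"rz": 1.3},{"dx": 0,"dy": 0,"dz": -1.5,"rx": 0,"ry": 0,"rz": 1.3}])

```text
t: 14.35
eef_pos: [502.6, 199.6, 299.9]
tcp_rot: [-3.142, -0.002, -2.959]
ft_force: [0.7, -0.7, -1.8]
opening: 0.126
```

```bash
python3 -c "
from h import *
rel(502.6,199.7,300.2,-161.5-20);print(env.state()['moment'])"
```

```text
t 14.35 pos [502.6 199.6 299.9] yaw -169.5 F [ 0.7 -0.7 -1.8] op 0.126 q6 -1.5
move [ 0.   0.1 -0.3] [-0.003 -0.022  1.992]
[0.07953058 0.0068988  0.03144624]
```

Request:
play_rows(increments=[{"dx": 0,"dy": 0,"dz": -0.2,"rx": 0,"ry": 0,"rz": 0.5},{"dx": 0,"dy": 0,"dz": -0.2,"rx": 0,"ry": 0,"rz": 1.0},{"dx": 0,"dy": 0,"dz": -0.2,"rx": 0,"ry": 0,"rz": 1.5},{"dx": 0,"dy": 0,"dz": -0.2,"rx": 0,"ry": 0,"rz": 2.0},{"dx": 0,"dy": 0,"dz": -0.2,"rx": 0,"ry": 0,"rz": 2.5},{"dx": 0,"dy": 0,"dz": -0.2,"rx": 0,"ry": 0,"rz": 3.0},{"dx": 0,"dy": 0,"dz": -0.2,"rx": 0,"ry": 0,"rz": 3.4},{"dx": 0,"dy": 0,"dz": -0.2,"rx": 0,"ry": 0,"rz": 3.4}])

```text
t: 15.02
eef_pos: [502.7, 199.6, 300.1]
tcp_rot: [-3.141, -0.002, 2.968]
ft_force: [0.6, 0.4, -1.7]
opening: 0.128
```

```bash
python3 -c "
from h import *
rel(502.6,199.7,300.2,-161.5-49);print(env.state()['moment'])"
```

```text
t 15.0167 pos [502.7 199.6 300.1] yaw 170.0 F [ 0.6  0.4 -1.7] op 0.128 q6 -1.14
move [ 0.1  0.1 -0.1] [-0.012 -0.019  3.424]
[ 0.0343663  -0.05536791  0.02846473]
```

Request:
play_rows(increments=[{"dx": 0,"dy": 0,"dz": -0.1,"rx": 0,"ry": 0,"rz": 0.5},{"dx": 0,"dy": 0,"dz": -0.1,"rx": 0,"ry": 0,"rz": 1.0},{"dx": 0,"dy": 0,"dz": -0.1,"rx": 0,"ry": 0,"rz": 1.5},{"dx": 0,"dy": 0,"dz": -0.1,"rx": 0,"ry": 0,"rz": 2.0},{"dx": 0,"dy": 0,"dz": -0.1,"rx": 0,"ry": 0,"rz": 2.5},{"dx": 0,"dy": 0,"dz": -0.1,"rx": 0,"ry": 0,"rz": 3.0},{"dx": 0,"dy": 0,"dz": -0.1,"rx": 0,"ry": -0.02,"rz": 3.4},{"dx": 0,"dy": 0,"dz": -0.1,"rx": 0,"ry": -0.02,"rz": 3.4}])

```text
t: 15.68
eef_pos: [502.7, 199.6, 300.1]
tcp_rot: [-3.14, 0.0, 2.612]
ft_force: [-0.1, 0.5, -1.1]
opening: 0.126
```

```bash
python3 -c "
from h import *
rel(502.6,199.7,300.2,-161.5-49);print(env.state()['moment'])"
```

```text
t 15.6833 pos [502.7 199.6 300.1] yaw 149.7 F [-0.1  0.5 -1.1] op 0.126 q6 -0.78
move [ 0.1  0.1 -0.1] [-0.012  0.003  0.03 ]
[ 0.04360484  0.06099682 -0.03496839]
```

48.8° turned and past the catch range. Next I probe down every 3°, lifting slightly for each turn.

Request:
play_rows(increments=[{"dx": 0,"dy": 0,"dz": 1,"rx": 0,"ry": 0,"rz": 0},{"dx": 0,"dy": 0,"dz": 2,"rx": 0,"ry": 0,"rz": 0},{"dx": 0,"dy": 0,"dz": 2.5,"rx": 0,"ry": 0,"rz": 0},{"dx": 0,"dy": 0,"dz": 2.5,"rx": 0,"ry": 0,"rz": 0}])

```text
t: 16.02
eef_pos: [502.7, 199.6, 298.4]
tcp_rot: [-3.141, 0.001, 2.615]
ft_force: [-2.1, -0.7, 8.5]
opening: 0.122
```

Request:
play_rows(increments=[{"dx": 0,"dy": 0,"dz": -1,"rx": 0,"ry": 0,"rz": 0},{"dx": 0,"dy": 0,"dz": -1.2,"rx": 0,"ry": 0,"rz": 0.25},{"dx": 0,"dy": 0,"dz": -1,"rx": 0,"ry": 0,"rz": 0.5},{"dx": 0,"dy": 0,"dz": 0,"rx": 0,"ry": 0,"rz": 0.5},{"dx": 0,"dy": 0,"dz": 1,"rx": 0,"ry": 0,"rz": 0.5},{"dx": 0,"dy": 0,"dz": 1,"rx": 0,"ry": 0,"rz": 0.5}])

```text
t: 16.52
eef_pos: [502.8, 199.6, 298.3]
tcp_rot: [-3.142, 0.001, 2.564]
ft_force: [-3.3, -1.3, 12.9]
opening: 0.122
```

Request:
play_rows(increments=[{"dx": 0,"dy": 0,"dz": -1,"rx": 0,"ry": 0,"rz": 0},{"dx": 0,"dy": 0,"dz": -1.2,"rx": 0,"ry": 0,"rz": 0.25},{"dx": 0,"dy": 0,"dz": -1,"rx": 0,"ry": 0,"rz": 0.5},{"dx": 0,"dy": 0,"dz": 0,"rx": 0,"ry": 0,"rz": 0.5},{"dx": 0,"dy": 0,"dz": 0.8,"rx": 0,"ry": 0,"rz": 0.5},{"dx": 0,"dy": 0,"dz": 0.8,"rx": 0,"ry": 0,"rz": 0.5}])

```text
t: 17.02
eef_pos: [502.8, 199.6, 298.3]
tcp_rot: [3.141, 0.002, 2.514]
ft_force: [-2.7, -1.1, 10.7]
opening: 0.125
```

Request:
play_rows(increments=[{"dx": 0,"dy": 0,"dz": -1,"rx": 0,"ry": 0,"rz": 0},{"dx": 0,"dy": 0,"dz": -1.2,"rx": 0,"ry": 0,"rz": 0.25},{"dx": 0,"dy": 0,"dz": -1,"rx": 0,"ry": 0,"rz": 0.5},{"dx": 0,"dy": 0,"dz": 0,"rx": 0,"ry": 0,"rz": 0.5},{"dx": 0,"dy": 0,"dz": 0.8,"rx": 0,"ry": 0,"rz": 0.5},{"dx": 0,"dy": 0,"dz": 0.8,"rx": 0,"ry": 0,"rz": 0.5}])

```text
t: 17.52
eef_pos: [502.8, 199.7, 298.3]
tcp_rot: [3.14, 0.002, 2.463]
ft_force: [-2.9, -1.3, 10.6]
opening: 0.124
```

Request:
play_rows(increments=[{"dx": 0,"dy": 0,"dz": -1,"rx": 0,"ry": 0,"rz": 0},{"dx": 0,"dy": 0,"dz": -1.2,"rx": 0,"ry": 0,"rz": 0.25},{"dx": 0,"dy": 0,"dz": -1,"rx": 0,"ry": 0,"rz": 0.5},{"dx": 0,"dy": 0,"dz": 0,"rx": 0,"ry": 0,"rz": 0.5},{"dx": 0,"dy": 0,"dz": 0.8,"rx": 0,"ry": 0,"rz": 0.5},{"dx": 0,"dy": 0,"dz": 0.8,"rx": 0,"ry": 0,"rz": 0.5}])

```text
t: 18.02
eef_pos: [502.9, 199.7, 297.8]
tcp_rot: [3.14, 0.002, 2.413]
ft_force: [-2.9, 0.3, 6.4]
opening: 0.127
```

Request:
play_rows(increments=[{"dx": 0,"dy": 0,"dz": -1,"rx": 0,"ry": 0,"rz": 0},{"dx": 0,"dy": 0,"dz": -1,"rx": 0,"ry": 0,"rz": 0.3},{"dx": 0,"dy": 0,"dz": -1,"rx": 0,"ry": 0,"rz": 0.3},{"dx": 0,"dy": 0,"dz": 0,"rx": 0,"ry": 0,"rz": 0.3},{"dx": 0,"dy": 0,"dz": 1,"rx": 0,"ry": 0,"rz": 0.3},{"dx": 0,"dy": 0,"dz": 1.5,"rx": 0,"ry": 0,"rz": 0.3},{"dx": 0,"dy": 0,"dz": 1.5,"rx": 0,"ry": 0,"rz": 0.3}])

```text
t: 18.6
eef_pos: [502.7, 199.6, 295.9]
tcp_rot: [3.141, 0.002, 2.382]
ft_force: [-1.8, -0.4, -0.0]
opening: 0.128
```

```bash
python3 -c "
from h import *
rel(502.6,199.7,300.2,-161.5-62);print(env.state()['moment'])"
```

```text
t 18.6 pos [502.7 199.6 295.9] yaw 136.5 F [-1.8 -0.4 -0. ] op 0.128 q6 -0.55
move [ 0.1  0.  -4.3] [0.006 0.016 0.   ]
[-0.11241207  0.49567068 -0.08478671]
```

Dropping freely at 62°. I'll continue down gently.

Request:
play_rows(increments=[{"dx": 0,"dy": 0,"dz": 0.7,"rx": 0,"ry": 0,"rz": 0},{"dx": 0,"dy": 0,"dz": 1.4,"rx": 0,"ry": 0,"rz": 0},{"dx": 0,"dy": 0,"dz": 2,"rx": 0,"ry": 0,"rz": 0},{"dx": 0,"dy": 0,"dz": 2,"rx": 0,"ry": 0,"rz": 0}])

```text
t: 18.93
eef_pos: [502.7, 199.5, 293.7]
tcp_rot: [3.141, 0.002, 2.382]
ft_force: [-1.6, -0.5, -1.1]
opening: 0.124
```

Request:
play_rows(increments=[{"dx": 0,"dy": 0,"dz": 0.7,"rx": 0,"ry": 0,"rz": 0},{"dx": 0,"dy": 0,"dz": 1.4,"rx": 0,"ry": 0,"rz": 0},{"dx": 0,"dy": 0,"dz": 1.8,"rx": 0,"ry": 0,"rz": 0},{"dx": 0,"dy": 0,"dz": 1.8,"rx": 0,"ry": 0,"rz": 0}])

```text
t: 19.27
eef_pos: [502.7, 199.6, 291.8]
tcp_rot: [3.141, 0.001, 2.382]
ft_force: [-1.6, -0.6, -0.6]
opening: 0.123
```

Request:
play_rows(increments=[{"dx": 0,"dy": 0,"dz": 0.5,"rx": 0,"ry": 0,"rz": 0},{"dx": 0,"dy": 0,"dz": 0.8,"rx": 0,"ry": 0,"rz": 0},{"dx": 0,"dy": 0,"dz": 0.8,"rx": 0,"ry": 0,"rz": 0}])

```text
t: 19.52
eef_pos: [502.7, 199.6, 291.4]
tcp_rot: [3.141, 0.002, 2.382]
ft_force: [-3.1, -1.0, 5.4]
opening: 0.123
```

The guard bottomed at TCP 291.4 (underside about 33.4), so it is locked. I release and retreat.

Request:
play_rows(increments=[{"dx": 0,"dy": 0,"dz": -0.3,"rx": 0,"ry": 0,"rz": 0},{"dx": 0,"dy": 0,"dz": -0.3,"rx": 0,"ry": 0,"rz": 0},{"dx": 0,"dy": 0,"dz": -0.3,"rx": 0,"ry": 0,"rz": 0},{"dx": 0,"dy": 0,"dz": -0.3,"rx": 0,"ry": 0,"rz": 0},{"dx": 0,"dy": 0,"dz": -0.3,"rx": 0,"ry": 0,"rz": 0},{"dx": 0,"dy": 0,"dz": -0.3,"rx": 0,"ry": 0,"rz": 0},{"dx": 0,"dy": 0,"dz": -0.3,"rx": 0,"ry": 0,"rz": 0},{"dx": 0,"dy": 0,"dz": -0.3,"rx": 0,"ry": 0,"rz": 0}], fingers=0.6)

```text
t: 20.18
eef_pos: [502.7, 199.6, 291.7]
tcp_rot: [3.141, 0.002, 2.382]
ft_force: [-0.2, -0.4, 0.4]
opening: 0.587
```

Request:
play_rows(increments=[{"dx": 0,"dy": 0,"dz": -5,"rx": 0,"ry": 0,"rz": 0},{"dx": 0,"dy": 0,"dz": -15,"rx": 0,"ry": 0,"rz": 0},{"dx": 0,"dy": 0,"dz": -35,"rx": 0,"ry": 0,"rz": 0},{"dx": 0,"dy": 0,"dz": -60,"rx": 0,"ry": 0,"rz": 0},{"dx": 0,"dy": 0,"dz": -90,"rx": 0,"ry": 0,"rz": 0},{"dx": 0,"dy": 0,"dz": -120,"rx": 0,"ry": 0,"rz": 0},{"dx": 0,"dy": 0,"dz": -120,"rx": 0,"ry": 0,"rz": 0},{"dx": 0,"dy": 0,"dz": -120,"rx": 0,"ry": 0,"rz": 0}])

```text
t: 20.85
eef_pos: [502.2, 199.6, 414.0]
tcp_rot: [3.138, 0.004, 2.383]
ft_force: [-0.4, 0.5, -0.6]
opening: 0.603
```

```bash
python3 - <<'E'
from h import *
s=shot('scene','s10.png');w=shot('wrist','w10.png');rel(502.7,199.6,412,136.5)
a=s['image'][:,:,::-1][170:330,340:500];b=w['image'][:,:,::-1][90:270,230:410]
cv2.imwrite('pics/crop10.png',np.hstack([cv2.resize(q,(400,400),interpolation=cv2.INTER_CUBIC) for q in (a,b)]))
for z in (33.4,36,38,40.5): print(z,proj(s,(502.7,200,z+98)),proj(w,(502.7,200,z+98)))
E
```

```text
t 20.95 pos [502.2 199.6 411.6] yaw 136.5 F [ 0.4 -1.2 -0.3] op 0.599 q6 -0.55
move [-0.4  0.4 -0.4] [0.003 0.015 0.002]
33.4 (np.float64(427.9668381298551), np.float64(219.05970209329922)) (np.float64(315.4987644912762), np.float64(199.70501521639073))
36 (np.float64(428.23878649621093), np.float64(217.70063352166048)) (np.float64(315.4969330294476), np.float64(200.61958228943885))
38 (np.float64(428.44890139037386), np.float64(216.65057923041184)) (np.float64(315.49550117094213), np.float64(201.33460163732153))
40.5 (np.float64(428.71268242656527), np.float64(215.33232708980904)) (np.float64(315.49368245414263), np.float64(202.24280429498944))
```

View pics/crop10.png

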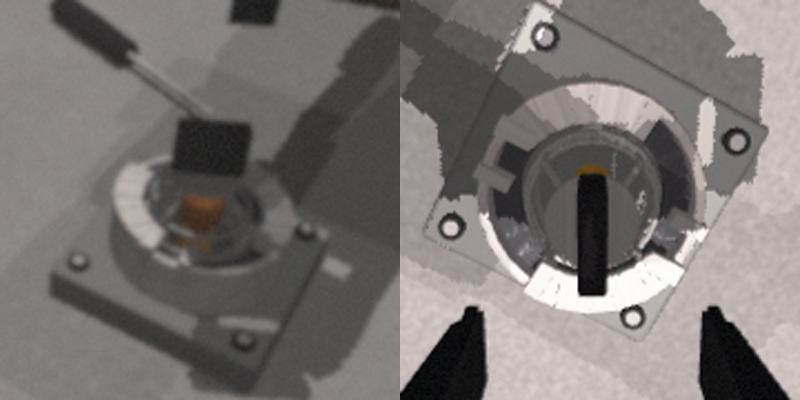

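The guard is level and centred with its lugs under the hooks. The bar top is at row 218.6, against 219.1 expected when locked and 215.3 on the track. I'm handing in.

```bash
python3 -c "
from h import *
env.job_done(); print(env.state()['t'])"
```

```text
the job is handed in; nothing more can be done
the job is handed in; nothing more can be done
```

The guard is back on the lamp and, by my checks, locked. I handed it in at about 21 s, and the interface gives no verdict.

**What I did:**
- **First grip:** I lifted before the fingers had fully closed, so the grip held only the top 8 mm of the bar. I set the guard back on its spot, pressing the bench with about 19 N, and gripped it again at the right height.
- **Entry:** the lugs went down through the gaps and touched the track with the underside about 40.5 mm up.
- **Turn:** I turned it clockwise, lifted about 1.5 mm, past the whole range where the catch could be. That means I never actually felt the catch. After that I probed down every 3°, with at most 13 N measured at the wrist.
- **Lock:** at about 62° both lugs dropped in, and the guard bottomed about 7 mm below the track.

**Last checks:**
- **Height:** the contact height puts the underside at about 33.4 mm, inside the locked band. The scene picture agrees within about 1 mm.
- **Seating:** the wrist and scene pictures show the guard level and centred. The wrist force was about zero after release, and the gripper was clear, 120 mm above.
- **Lamp position:** the top camera first placed the lamp about 2 mm from where the wrist camera did. I used the wrist view, and the guard went in without side force.
- **Other items:** I didn't measure the bystanders' positions at the end. The arm stayed clear of them throughout.

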